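Sweep the scrap silver off the soldering board into the scrap tin

TASK

Clear the soldering board: with the fingers, sweep the five bits of scrap silver (two ring blanks and three bar ends) across the board and over its edge so that all of them drop into the open steel scrap tin standing against it. Only push them, do not pick any up or carry them, and let none fall on the bench. Leave the flux jar, the tin, the fire brick, the tweezers and the pliers where they are.

Things in the scene. Friction and masses are not known exactly. Their poses are not given: they have to be found in the camera images.
- board: (mm) soldering board fixed to the bench: off-white slab 150 (its x) x 200 (its y) x 25 on a wooden base of the same outline 18 thick, no rails; top 43 above the bench. Origin at the centre of its underside. The tin stands at one of its short edges (y = +100 or y = -100, either may be drawn), the brick at the other. The scrap lies loose on the half nearer the robot, not touching one another
- tin: (mm) open empty sheet-steel scrap tin, about 0.4 kg, loose on the bench, 150 (its x) x 80 (its y) x 37 high outside, walls and floor 2 thick; its long side is parallel to the board's short edge, 1 to 2 away, and about centred on it (within 5); rim 6 lower than the board's top. Origin at the centre of its underside
- ring_a: (mm) dull grey as-cast silver ring blank lying flat on the board, plain band of 24 outside and 18 inside diameter, 6 high, 12.5 g; origin at its centre (46 above the bench at the start), z its axis
- ring_b: (mm) dull grey as-cast silver ring blank lying flat on the board, plain band of 24 outside and 18 inside diameter, 6 high, 12.5 g; origin at its centre (46 above the bench at the start), z its axis
- bar_a: (mm) straight offcut of dull grey as-cast silver bar lying flat on the board, 24 long x 9 wide x 6 high, 14 g; origin at its centre (46 above the bench at the start), x along its length
- bar_b: (mm) straight offcut of dull grey as-cast silver bar lying flat on the board, 21 long x 9 wide x 6 high, 12 g; origin at its centre (46 above the bench at the start), x along its length
- bar_c: (mm) straight offcut of dull grey as-cast silver bar lying flat on the board, 18 long x 9 wide x 6 high, 10 g; origin at its centre (46 above the bench at the start), x along its length
- jar: (mm) flux jar, closed glass jar with a black cap, 34 diameter, 45 high, standing upright on the board along the long edge farther from the robot (about 50 from the middle); stays there. Origin at the centre of its underside
- brick: (mm) spare sandy fire brick, loose on the bench, 150 (its x) x 80 (its y) x 35 high, against the board's other short edge; stays there. Origin at the centre of its underside
- tweezers: (mm) steel tweezers lying on the bench to one side of the board, about 155 long, 8 high; stay there. Origin under about the middle, x along their length
- pliers: (mm) pliers with red grips lying on the bench to the other side of the board, 145 long, 50 wide, 13 high; stay there. Origin under the pivot, x towards the nose

How it is judged:
By the outcome, as a careful person would: the job done as asked, in the order asked, and still so for the second after the job is handed in, with the robot touching nothing.
It also fails if it takes over 58 s, if anything falls off the work surface, if the arm or the gripper's body presses on something with over 40 N, if the wrist force passes 120 N, or if a joint passes its speed limit or range.

ROBOT

A 6-joint arm with a two-finger parallel gripper is mounted at the origin on the work surface. World frame = base frame: x ahead of the robot, y to its left, z up, the work surface at z = 0. Lengths are in m, angles in rad, forces in N, time in s.
With the tool pointing down it reaches from about 0.275 to 0.875 m from the base axis. Payload 12.5 kg.
Tool frame: the origin (TCP) lies at the very end of the fingers, on their centre line; the grasp point (between the pads) lies 19 mm behind it; z points along the fingers, y is the line along which they close (so a half turn about z gives the same grasp; the last joint's range is limited). The gripper opens to 85 mm and grips with 20 to 120 N. Pads are 22 mm wide; open, the fingers measure 114 mm over their backs; the gripper's body (76 mm by 85 mm) begins 54 mm behind the grasp point. The pads swing forward as they close: fully open they stand 13 mm farther back than shut.
Start: joints at [-1.226, 0.351, 1.652, -0, 1.139, -0.085], TCP at [0.229, -0.5, 0.203] pointing down, gripper open.
Joint ranges: [-2.75, 2.75], [-0.79, 2.1], [0.01, 2.65], [-1.57, 4.71], [0.07, 3.14], [-2.87, 2.87]. Speed limits (rad/s): [2.22, 2.22, 2.79, 3.14, 3.14, 3.14].

INTERFACE

Orientations are given as a 3x3 rotation matrix whose columns are the frame's x, y, z axes.
In Python, from workcell import robot gives the robot as it stands.
- The arm moves only by the tool drive_tool, never from a script. Its argument "motion" is a list of rows, each a list of 6 numbers: the shift along the tool's x, y, z in mm, then the turn, a rotation vector about the tool's x, y, z in rad. In form: [[tx, ty, tz, rx, ry, rz], ...]. A call has 1 to 20 rows; each row is the pose to reach, as a shift and turn from the pose commanded when the call began, along the tool's axes at that moment; what a row does not reach only later rows make up. A row lasts 1/8 s, in which the tool goes at most 62.5 mm and 10.7 degrees, less where a joint would pass 70% of its speed; a pose out of reach is approached as far as the arm can. A call with a gripper value outside its range is refused whole. "jaw" is the opening, from -1 (shut) to 1 (fully open), so that 0 is half open, set as the call begins (left out, the last holds). The fingers move at their own pace and stop on an object; the grip force is fixed at half the most. Time passes only in rows, so rows that repeat a pose let the fingers close. It gives the time, the measured TCP pose, the force, the opening and the grip force at its end, in the units of the state.
- robot.sense(): the state, without advancing time (a new reading comes with each control period).
- robot.capture(name): name is "scene" or "top" or "wrist"; returns the picture (420x560x3 uint8, red, green, blue); there is no depth.
- robot.camera_info(name): a dict with "fx", "fy", "cx", "cy" (pixels), "k1" (the pictures are not rectified: a ray, as slopes to the right and down, at radius r is drawn at 1 + k1 r^2 times it, then the intrinsics apply), "world_to_cam" (4x4, takes a point from world to camera coordinates); the wrist camera has in their place "hand_eye" (4x4, takes a point from camera to tool coordinates, whose origin is the TCP and whose axes are the flange's). Camera axes: x right, y up, looking along -z (the intrinsics and any distortion apply to the point x, -y, -z); pixel columns grow to the right and rows downward; lengths in m; the calibration is good to about 2 mm. A picture is of the moment at which its call begins: read the wrist's pose just before it. camera_info takes no time and is no camera call.
- robot.hand_in(): hands the job in; it is judged then, once.
The state is a dict: "t": time; "qpos": joint angles; "joint_vel": joint speeds; "joint_torque": joint torques, N m; "position": TCP position; "tool_rot": TCP orientation; "contact_force": force on the tool from outside, world axes, zero at the start; "wrist_torque": the same for the moment, N m; "opening": finger opening in m; "grasp_force": force on a finger pad.
Only numpy, scipy, OpenCV 4.12 (cv2) and the standard library are available. Lean on these libraries where they do the work, as an engineer would, in place of code of your own. Each camera call takes 0.05 s, during which the arm holds its last target. There are 200 camera calls.

## Working session

There is one attempt and no reset: what is moved stays moved. The work goes in short steps, Python scripts to look and compute and a tool call to move; the robot and the scene stay as the last step left them, time stands still between calls to the robot, and variables do not carry over. Pictures are saved under pics/ and viewed, at most 10 in all, crops included, and the job is handed in when it is done.

Besides the shell and the picture viewer there is one more tool, called after "Emit:" in YAML: its name, and indented under it one key for each argument. drive_tool: Moves the arm, as the interface text tells. Its arguments: {"type":"object","properties":{"motion":{"type":"array","items":{"type":"array","items":{"type":"number"}}},"jaw":{"type":"number"}},"required":["motion"]}

```bash
mkdir -p pics; python3 - <<'E'
from workcell import robot
import cv2,numpy as np
s=robot.sense();print({k:np.round(v,3).tolist() for k,v in s.items()})
for n in("top","scene"):
    im=robot.capture(n);cv2.imwrite(f"pics/{n}0.png",im[:,:,::-1]);print(robot.camera_info(n))
E
```

```text
{'t': 0.0, 'qpos': [-1.226, 0.351, 1.652, -0.0, 1.139, -0.085], 'joint_vel': [-0.0, 0.002, 0.002, 0.001, -0.003, 0.001], 'joint_torque': [-0.0, -50.61, -29.141, -0.0, 0.005, -0.0], 'position': [0.229, -0.5, 0.202], 'tool_rot': [[0.909, 0.417, -0.0], [0.417, -0.909, 0.001], [0.0, -0.001, -1.0]], 'contact_force': [0.107, -0.727, 1.303], 'wrist_torque': [-0.037, 0.041, 0.024], 'grasp_force': 0.0, 'opening': 0.086}
{'fx': 413.17907757529207, 'fy': 413.17907757529207, 'cx': 278.1416657586774, 'cy': 206.5979115970443, 'k1': 0.030621376588966336, 'world_to_cam': array([[-0.02559139, -0.99967146,  0.00143038,  0.03079692],
       [ 0.9952454 , -0.02534352,  0.09404414, -0.56080902],
       [-0.09397699,  0.0038303 ,  0.995567  , -0.80526556],
       [ 0.        ,  0.        ,  0.        ,  1.        ]])}
{'fx': 522.2831318780918, 'fy': 522.2831318780918, 'cx': 278.61124608985955, 'cy': 205.18042426336567, 'k1': -0.20620279528705293, 'world_to_cam': array([[ 0.82999738,  0.557726  , -0.0067866 , -0.48604541],
       [-0.41634747,  0.62760544,  0.65784967,  0.19742588],
       [ 0.37115917, -0.54318792,  0.75311868, -1.3238436 ],
       [ 0.        ,  0.        ,  0.        ,  1.        ]])}
```

View pics/top0.png

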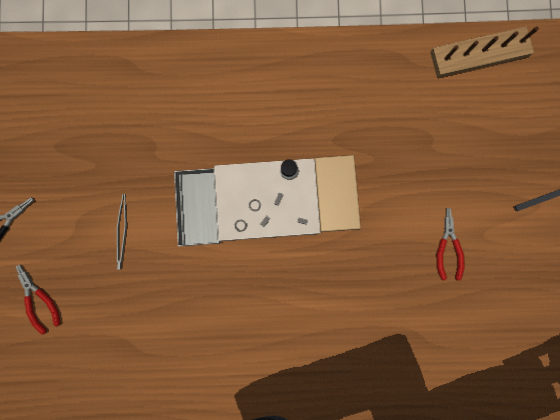

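View pics/scene0.png

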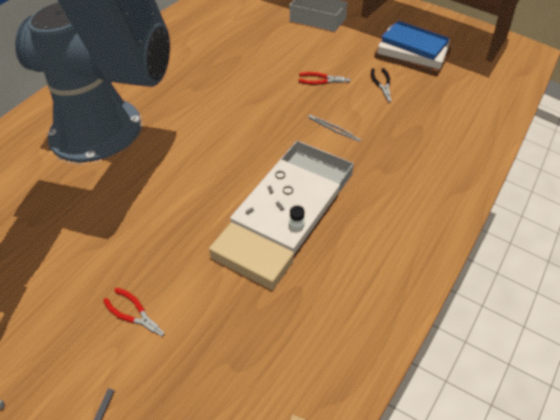

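The top view shows the tin on the left (+y) at px (175–217, 170–245), the board at (215–320, 160–242) and the brick on the right. The jar is at (289,168). The rings are at (255,205) and (241,225), the bars at (279,199), (265,221) and (302,221). The scene view agrees.

```bash
cat > h.py <<'E'
import numpy as np,cv2
from workcell import robot
def rays(px,n="top"):
    c=robot.camera_info(n);K=np.array([[c['fx'],0,c['cx']],[0,c['fy'],c['cy']],[0,0,1.]])
    u=cv2.undistortPoints(np.array(px,float).reshape(-1,1,2),K,np.array([c['k1'],0,0,0.])).reshape(-1,2)
    T=c['world_to_cam'];R=T[:3,:3];o=-R.T@T[:3,3]
    d=np.c_[u[:,0],-u[:,1],-np.ones(len(u))]@R
    return o,d
def plane(px,z,n="top"):
    o,d=rays(px,n);return o+d*((z-o[2])/d[:,2])[:,None]
E
cat > scan.py <<'E'
from h import *
import sys
im=robot.capture("top");cv2.imwrite("pics/"+sys.argv[1],cv2.resize(im[140:265,160:380,::-1],None,fx=3.6,fy=3.6,interpolation=cv2.INTER_CUBIC))
hsv=cv2.cvtColor(im,cv2.COLOR_RGB2HSV);H,S,V=cv2.split(hsv)
w=((S<40)&(V>190)).astype(np.uint8);w[:140]=0;w[265:]=0;w[:,:165]=0;w[:,380:]=0
cs,_=cv2.findContours(w,cv2.RETR_EXTERNAL,cv2.CHAIN_APPROX_NONE)
for c in cs:
    if cv2.contourArea(c)>300:
        r=cv2.minAreaRect(c);print("white",np.round(r[0]),np.round(r[1]),r[2]);b=cv2.boxPoints(r);print(np.round(plane(b,.043)*1000).tolist())
dk=((V<170)&(S<60)).astype(np.uint8);dk[:150]=0;dk[245:]=0;dk[:,:165]=0;dk[:,322:]=0
cs,_=cv2.findContours(dk,cv2.RETR_EXTERNAL,cv2.CHAIN_APPROX_NONE)
for c in cs:
    if cv2.contourArea(c)>8:
        r=cv2.minAreaRect(c);p=plane([r[0]],.048)[0]*1000;b=plane(cv2.boxPoints(r),.048)*1000
        print("dark",np.round(r[0],1),"xy",np.round(p[:2],1),"size",np.round([np.linalg.norm(b[1]-b[0]),np.linalg.norm(b[2]-b[1])]),"x",np.round([b[:,0].min(),b[:,0].max()]),"y",np.round([b[:,1].min(),b[:,1].max()]))
E
python3 scan.py top1.png
```

```text
white [266. 199.] [ 75. 101.] 85.86532592773438
[[645.0, 144.0, 43.0], [655.0, -56.0, 43.0], [507.0, -62.0, 43.0], [497.0, 135.0, 43.0]]
dark [219.  241.4] xy [494.4 133.2] size [47.  5.] x [488. 500.] y [110. 157.]
dark [217. 233.] xy [510.8 136.9] size [23.  4.] x [499. 523.] y [135. 139.]
dark [240.3 225.4] xy [524.4  91.3] size [23. 25.] x [508. 541.] y [ 75. 108.]
dark [302.2 220.7] xy [530.6 -29.7] size [10. 19.] x [523. 538.] y [-40. -19.]
dark [265.  221.1] xy [531.5  42.9] size [21. 11.] x [520. 543.] y [32. 54.]
dark [216. 216.] xy [544.  138.4] size [24.  4.] x [532. 556.] y [136. 141.]
dark [254.5 205. ] xy [563.7  62.8] size [22. 24.] x [552. 576.] y [52. 74.]
dark [278.4 198.9] xy [574.6  15.6] size [25. 11.] x [561. 588.] y [ 6. 26.]
dark [215. 198.] xy [579.5 140. ] size [ 4. 28.] x [566. 593.] y [138. 142.]
dark [195.9 206.2] xy [564.2 177.5] size [ 80. 147.] x [490. 639.] y [135. 221.]
dark [289.5 169.5] xy [632.4  -7.8] size [38. 38.] x [613. 652.] y [-27.  11.]
```

View pics/top1.png

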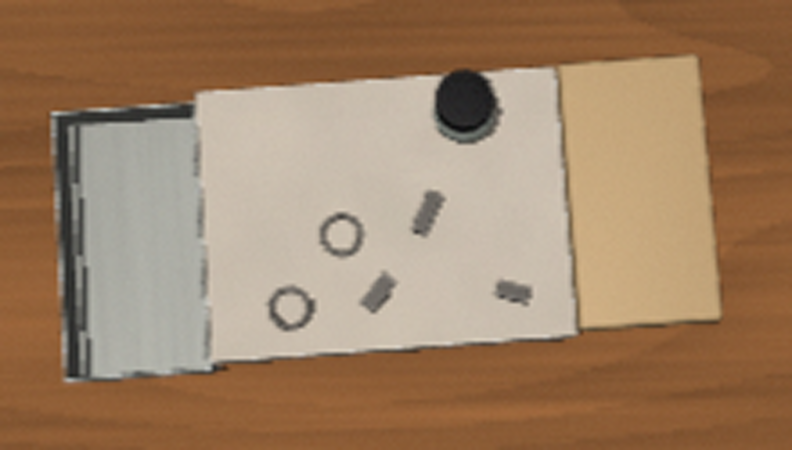

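Emit:
drive_tool:
  motion:
    - [508, -350, -50, 0, 0, -1.19]
    - [508, -350, -50, 0, 0, -1.19]
    - [508, -350, -50, 0, 0, -1.19]
    - [508, -350, -50, 0, 0, -1.19]
    - [508, -350, -50, 0, 0, -1.19]
    - [508, -350, -50, 0, 0, -1.19]
    - [508, -350, -50, 0, 0, -1.19]
    - [508, -350, -50, 0, 0, -1.19]
    - [508, -350, -50, 0, 0, -1.19]
    - [508, -350, -50, 0, 0, -1.19]
    - [508, -350, -50, 0, 0, -1.19]
    - [508, -350, -50, 0, 0, -1.19]
    - [508, -350, -50, 0, 0, -1.19]
    - [508, -350, -50, 0, 0, -1.19]
    - [508, -350, -50, 0, 0, -1.19]
  jaw: -0.83

```text
t: 2.02
position: [0.545, 0.0294, 0.2528]
tool_rot: [[-0.048, 0.999, 0.0], [0.999, 0.048, -0.0], [-0.0, 0.0, -1.0]]
contact_force: [-0.2, -0.3, -0.1]
opening: 0.0069
grasp_force: 0.0
```

```bash
python3 - <<'E'
from h import *
s=robot.sense();print(s['t'],s['position'],s['tool_rot'].round(4).tolist(),s['opening'],s['qpos'])
im=robot.capture("wrist");cv2.imwrite("pics/w0.png",im[:,:,::-1]);print(robot.camera_info("wrist"))
E
```

```text
2.025 [0.54503104 0.02935507 0.25280809] [[-0.0481, 0.9988, 0.0001], [0.9988, 0.0481, -0.0], [-0.0, 0.0001, -1.0]] 0.006868853636895154 [-3.14724405e-02  2.95675546e-01  1.60057621e+00 -3.17984621e-05
  1.24520258e+00 -7.95798167e-02]
{'fx': 360.46356721443686, 'fy': 360.46356721443686, 'cx': 280.2007706719156, 'cy': 209.95495353976693, 'k1': 0.031420849331241486, 'hand_eye': array([[ 9.36172066e-05,  9.60085329e-01,  2.79707260e-01,
         7.06638378e-02],
       [ 9.99999676e-01, -3.13482953e-04,  7.41322225e-04,
        -3.99816667e-04],
       [ 7.99416051e-04,  2.79707100e-01, -9.60085048e-01,
        -1.71970208e-01],
       [ 0.00000000e+00,  0.00000000e+00,  0.00000000e+00,
         1.00000000e+00]])}
```

View pics/w0.png

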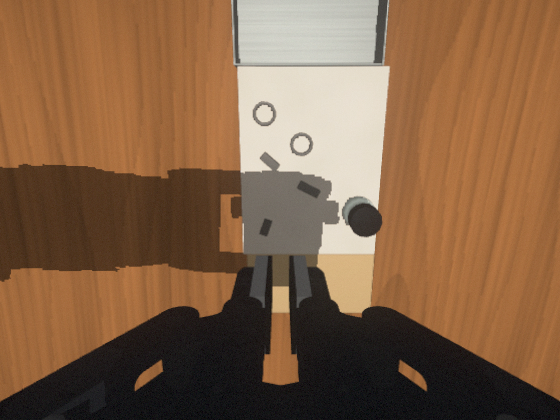

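The wrist view shows the board with its tin-side edge at row 66 (columns 238–389). The rings are at (264,114) and (301,144), the bars at (270,161), (308,188) and (266,227), and the jar at (360,213). I'll cross-check these positions in board coordinates.

```bash
cat >> h.py <<'E'
def wplane(px,z,s):
    c=robot.camera_info("wrist");K=np.array([[c['fx'],0,c['cx']],[0,c['fy'],c['cy']],[0,0,1.]])
    u=cv2.undistortPoints(np.array(px,float).reshape(-1,1,2),K,np.array([c['k1'],0,0,0.])).reshape(-1,2)
    E=c['hand_eye'];R=s['tool_rot'];o=s['position']+R@E[:3,3]
    d=np.c_[u[:,0],-u[:,1],-np.ones(len(u))]@(R@E[:3,:3]).T
    return (o+d*((z-o[2])/d[:,2])[:,None])*1000
E
python3 - <<'E'
from h import *
s=robot.sense()
print("edge",wplane([(238,66),(389,66),(243,254),(375,254)],.043,s).round(1).tolist())
print("tin far/near rim",wplane([(236,64),(386,64)],.037,s).round(1).tolist())
P=dict(ring_b=(264,114),ring_a=(301,144),bar_b=(270,161),bar_a=(308,188),bar_c=(266,227),jarbase=(358,210))
w=wplane(list(P.values()),.048,s)
v=np.array([.9988,.0483]);u=np.array([-.0483,.9988])
for n,p in zip(P,w): q=p[:2]-[576,40];print(n,p.round(1),"XY",(q@v).round(1),(q@u).round(1))
E
```

```text
edge [[497.8, 134.2, 43.0], [645.8, 141.1, 43.0], [506.4, -65.5, 43.0], [656.9, -58.0, 43.0]]
tin far/near rim [[495.1, 136.5, 37.0], [644.3, 143.4, 37.0]]
ring_b [525.1  90.3  48. ] XY -48.4 52.7
ring_a [564.3  62.3  48. ] XY -10.6 22.8
bar_b [533.   43.2  48. ] XY -42.8 5.3
bar_a [574.8  16.3  48. ] XY -2.4 -23.6
bar_c [531.6 -29.9  48. ] XY -47.7 -67.7
jarbase [630.7  -5.5  48. ] XY 52.5 -48.1
```

Emit:
drive_tool:
  motion:
    - [36.5, -17, 100, 0, 0, 0]
    - [36.5, -17, 100, 0, 0, 0]
    - [36.5, -17, 150, 0, 0, 0]
    - [36.5, -17, 190, 0, 0, 0]
    - [36.5, -17, 207, 0, 0, 0]
    - [36.5, -17, 207.5, 0, 0, 0]
    - [45, -17, 207.5, 0, 0, 0]
    - [54, -17, 207.5, 0, 0, 0]
    - [63, -17, 207.5, 0, 0, 0]
    - [72, -17, 207.5, 0, 0, 0]
    - [81, -17, 207.5, 0, 0, 0]
    - [90, -17, 207.5, 0, 0, 0]
    - [99, -17, 207.5, 0, 0, 0]
    - [108, -17, 207.5, 0, 0, 0]
    - [112, -17, 207.5, 0, 0, 0]
    - [112, -17, 207.5, 0, 0, 0]
    - [112, -17, 160, 0, 0, 0]
    - [60, -17, 160, 0, 0, 0]
    - [60, -17, 160, 0, 0, 0]

```text
t: 4.45
position: [0.5255, 0.0866, 0.0931]
tool_rot: [[-0.046, 0.999, 0.001], [0.999, 0.046, -0.0], [-0.0, 0.001, -1.0]]
contact_force: [-0.1, 1.0, 0.7]
opening: 0.0069
grasp_force: 0.0
```

```bash
cat > ws.py <<'E'
from h import *
import sys
s=robot.sense();print(s['t'],s['position'].round(4))
im=robot.capture("wrist");cv2.imwrite("pics/"+sys.argv[1],im[:,:,::-1])
t=robot.capture("top");c=cv2.resize(t[150:255,165:325,::-1],(560,368),interpolation=cv2.INTER_CUBIC)
cv2.imwrite("pics/c_"+sys.argv[1],c)
E
python3 ws.py w1.png
```

```text
4.45 [0.5255 0.0866 0.0931]
```

View pics/w1.png

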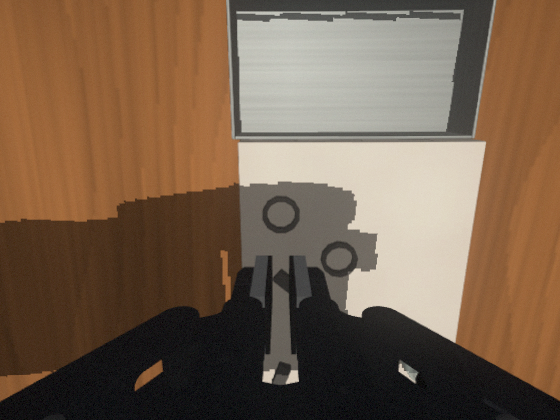

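The tin is empty and the ring is still on the board at px (281,214). I'll check whether it moved at all.

```bash
python3 - <<'E'
from h import *
s=robot.sense()
print(wplane([(281,214),(339,259),(240,142),(484,142),(281,280),(282,372)],.046,s).round(1).tolist())
E
python3 scan.py top2.png
```

```text
[[524.9, 92.9, 46.0], [564.5, 63.9, 46.0], [498.2, 136.7, 46.0], [642.9, 143.2, 46.0], [527.1, 46.8, 46.0], [531.4, -26.1, 46.0]]
white [267. 199.] [ 75. 101.] 85.91438293457031
[[645.0, 143.0, 43.0], [655.0, -58.0, 43.0], [507.0, -64.0, 43.0], [498.0, 134.0, 43.0]]
dark [237. 204.] xy [566.5  97.1] size [284. 158.] x [485. 649.] y [-47. 238.]
dark [289.5 169.5] xy [632.4  -7.8] size [34. 38.] x [613. 652.] y [-25.  10.]
```

View pics/top2.png

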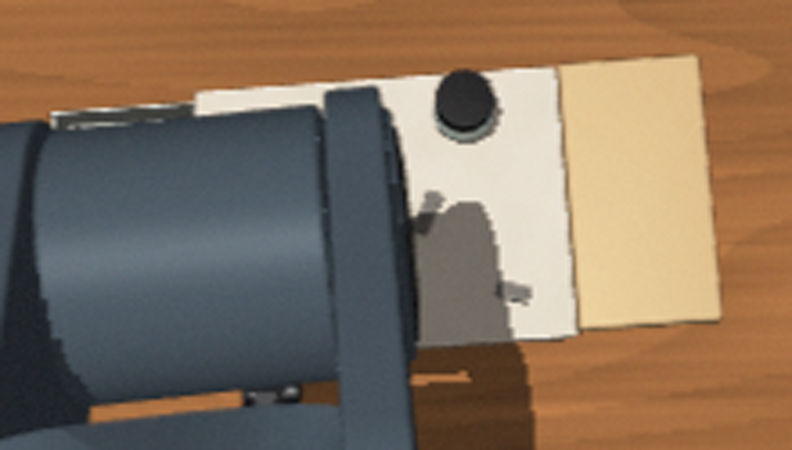

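Emit:
drive_tool:
  motion:
    - [-20, 0, 0, 0, 0, 0]
    - [-20, 0, 20, 0, 0, 0]
    - [-20, 0, 40, 0, 0, 0]
    - [-20, 0, 47.5, 0, 0, 0]
    - [-20, 0, 47.5, 0, 0, 0]

```text
t: 5.22
position: [0.526, 0.0695, 0.045]
tool_rot: [[-0.05, 0.999, -0.001], [0.999, 0.05, 0.0], [0.0, -0.001, -1.0]]
contact_force: [-0.4, 0.1, 0.1]
opening: 0.0074
grasp_force: 0.0
```

```bash
python3 ws.py w2.png
```

```text
5.225 [0.526  0.0695 0.045 ]
```

View pics/w2.png

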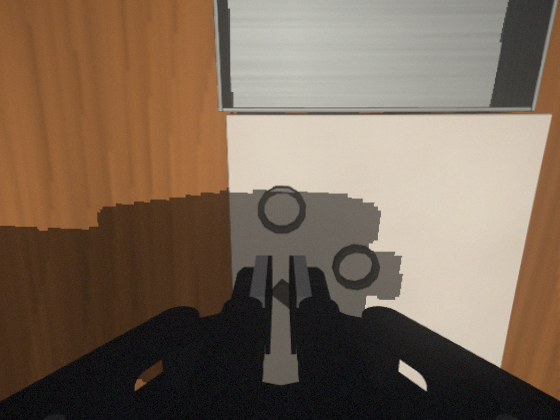

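```bash
python3 - <<'E'
from h import *
s=robot.sense()
print("ring c, front edge fingers, near ring edge",wplane([(281.5,209),(281,234),(280,256)],.048,s).round(1).tolist())
print(wplane([(252,256),(308,256),(271,258),(290,258)],.046,s).round(1).tolist())
print("edge",wplane([(228,114),(549,114)],.043,s).round(1).tolist())
E
```

```text
ring c, front edge fingers, near ring edge [[525.6, 91.0, 48.0], [526.0, 78.0, 48.0], [526.1, 66.1, 48.0]]
[[511.7, 64.5, 46.0], [540.5, 65.9, 46.0], [521.6, 63.9, 46.0], [531.4, 64.3, 46.0]]
edge [[498.4, 134.4, 43.0], [646.4, 141.1, 43.0]]
```

The projected fingertip edge doesn't match a tip at z = 45 mm. I'll check the tip height in the scene view before trusting the TCP.

```bash
python3 - <<'E'
from h import *
s=robot.sense()
im=robot.capture("scene")
c=robot.camera_info("scene");K=np.array([[c['fx'],0,c['cx']],[0,c['fy'],c['cy']],[0,0,1.]])
def proj(p):
    q=c['world_to_cam']@np.r_[p,1];x,y=q[0]/-q[2],-q[1]/-q[2];k=1+c['k1']*(x*x+y*y);return c['fx']*x*k+c['cx'],c['fy']*y*k+c['cy']
p=s['position']
big=cv2.resize(im[120:260,190:370,::-1],None,fx=4,fy=4,interpolation=cv2.INTER_CUBIC)
for dz in(0,.019,.038,.073):
    a=(np.array(proj(p+[0,0,dz]))-[190,120])*4;print(dz,proj(p+[0,0,dz]));cv2.circle(big,tuple(int(t) for t in a),3,(0,0,255),-1)
cv2.imwrite("pics/s1.png",big)
E
```

```text
0 (np.float64(273.698280021066), np.float64(181.30056236395453))
0.019 (np.float64(273.57637659928787), np.float64(175.16207146361654))
0.038 (np.float64(273.4516815580414), np.float64(168.86968230646926))
0.073 (np.float64(273.21443245820365), np.float64(156.85984593526607))
```

View pics/s1.png

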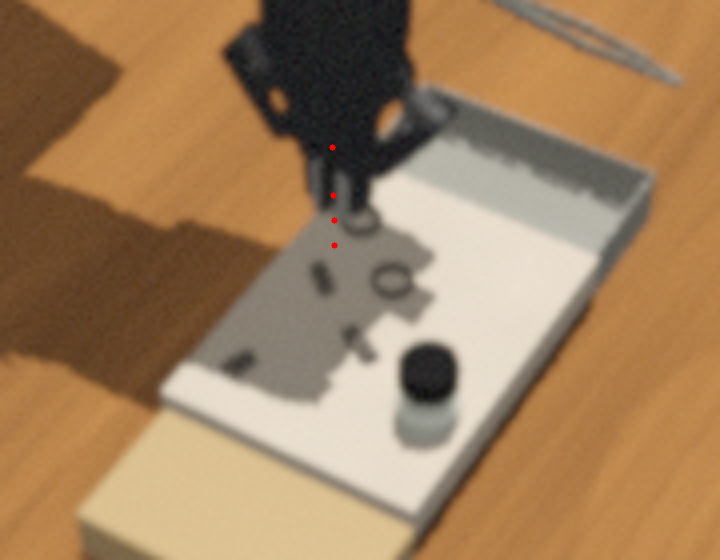

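The scene view shows the fingertips ending about 20–25 mm above the marked TCP (tips near crop row 212, TCP dot at row 245). So the first sweep passed over the ring. I'll probe down gently beside the ring and find the board by force.

Emit:
drive_tool:
  motion:
    - [-4.5, -11, 0, 0, 0, 0]
    - [-4.5, -11, 6, 0, 0, 0]
    - [-4.5, -11, 12, 0, 0, 0]
    - [-4.5, -11, 14, 0, 0, 0]

```text
t: 5.88
position: [0.5153, 0.064, 0.0306]
tool_rot: [[-0.049, 0.999, -0.001], [0.999, 0.049, 0.0], [0.0, -0.001, -1.0]]
contact_force: [-1.0, -0.1, 0.5]
opening: 0.0073
grasp_force: 0.0
```

Emit:
drive_tool:
  motion:
    - [0, 0, 2, 0, 0, 0]
    - [0, 0, 4, 0, 0, 0]

```text
t: 6.12
position: [0.5155, 0.064, 0.0271]
tool_rot: [[-0.049, 0.999, 0.0], [0.999, 0.049, 0.0], [0.0, 0.0, -1.0]]
contact_force: [-0.6, 0.0, -0.1]
opening: 0.0073
grasp_force: 0.0
```

Emit:
drive_tool:
  motion:
    - [0, 0, 1.5, 0, 0, 0]
    - [0, 0, 2, 0, 0, 0]

```text
t: 6.38
position: [0.5154, 0.064, 0.0251]
tool_rot: [[-0.049, 0.999, -0.0], [0.999, 0.049, 0.0], [0.0, -0.0, -1.0]]
contact_force: [-0.1, -0.6, 0.2]
opening: 0.0076
grasp_force: 0.0
```

Emit:
drive_tool:
  motion:
    - [0, 0, 1, 0, 0, 0]
    - [0, 0, 2, 0, 0, 0]

```text
t: 6.62
position: [0.5155, 0.064, 0.0232]
tool_rot: [[-0.049, 0.999, 0.0], [0.999, 0.049, -0.0], [-0.0, 0.0, -1.0]]
contact_force: [-0.3, -0.4, 0.4]
opening: 0.0071
grasp_force: 0.0
```

Emit:
drive_tool:
  motion:
    - [0, 0, 1, 0, 0, 0]
    - [0, 0, 1.5, 0, 0, 0]

```text
t: 6.88
position: [0.5154, 0.064, 0.0216]
tool_rot: [[-0.049, 0.999, -0.0], [0.999, 0.049, -0.0], [-0.0, -0.0, -1.0]]
contact_force: [-0.5, -0.3, 0.0]
opening: 0.0073
grasp_force: 0.0
```

Emit:
drive_tool:
  motion:
    - [0, 0, 1, 0, 0, 0]
    - [0, 0, 1.5, 0, 0, 0]

```text
t: 7.12
position: [0.5154, 0.064, 0.0201]
tool_rot: [[-0.049, 0.999, -0.0], [0.999, 0.049, -0.0], [-0.0, -0.0, -1.0]]
contact_force: [-0.0, -1.3, -1.2]
opening: 0.0071
grasp_force: 0.0
```

Emit:
drive_tool:
  motion:
    - [0, 0, 1, 0, 0, 0]
    - [0, 0, 1.5, 0, 0, 0]

```text
t: 7.38
position: [0.5154, 0.064, 0.0186]
tool_rot: [[-0.049, 0.999, -0.0], [0.999, 0.049, 0.0], [0.0, -0.0, -1.0]]
contact_force: [-0.7, -0.2, -0.4]
opening: 0.0072
grasp_force: 0.0
```

Emit:
drive_tool:
  motion:
    - [0, 0, 1, 0, 0, 0]
    - [0, 0, 1.5, 0, 0, 0]

```text
t: 7.62
position: [0.5154, 0.064, 0.0171]
tool_rot: [[-0.049, 0.999, -0.0], [0.999, 0.049, 0.0], [0.0, -0.0, -1.0]]
contact_force: [0.8, 0.0, 0.1]
opening: 0.0074
grasp_force: 0.0
```

Emit:
drive_tool:
  motion:
    - [0, 0, 1, 0, 0, 0]
    - [0, 0, 1.5, 0, 0, 0]

```text
t: 7.88
position: [0.5154, 0.064, 0.0156]
tool_rot: [[-0.049, 0.999, -0.0], [0.999, 0.049, -0.0], [0.0, -0.0, -1.0]]
contact_force: [0.9, 0.1, 0.4]
opening: 0.0073
grasp_force: 0.0
```

Emit:
drive_tool:
  motion:
    - [0, 0, 1, 0, 0, 0]
    - [0, 0, 1.5, 0, 0, 0]

```text
t: 8.12
position: [0.5155, 0.064, 0.0147]
tool_rot: [[-0.049, 0.999, 0.0], [0.999, 0.049, -0.0], [-0.0, 0.0, -1.0]]
contact_force: [-4.2, -0.1, 13.6]
opening: 0.0071
grasp_force: 6.8
```

Emit:
drive_tool:
  motion:
    - [0, 0, 1, 0, 0, 0]
    - [0, 0, 1.5, 0, 0, 0]

```text
t: 8.38
position: [0.5156, 0.064, 0.0145]
tool_rot: [[-0.049, 0.999, 0.0], [0.999, 0.049, -0.0], [-0.0, 0.0, -1.0]]
contact_force: [-11.2, -1.4, 34.4]
opening: 0.0075
grasp_force: 17.6
```

```bash
python3 ws.py w3.png; python3 - <<'E'
import cv2,numpy as np
a=cv2.imread('pics/w3.png');s=np.hstack([a[180:330,220:370]]);s=cv2.convertScaleAbs(s,alpha=1.6,beta=20)
cv2.imwrite('pics/w3c.png',cv2.resize(s,(600,600),interpolation=cv2.INTER_CUBIC))
E
```

```text
8.375 [0.5156 0.064  0.0145]
```

View pics/w3c.png

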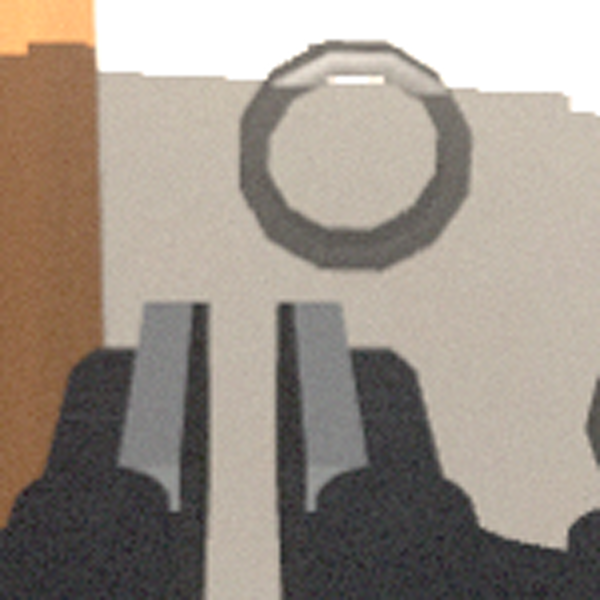

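Fingertip contact with the board came at TCP z ≈ 15, so the real tips sit 28 mm behind the reported TCP. The crop shows the fingers clear of the ring, about 22 mm across and 16 mm deep. I'll back off 2 mm, centre on the ring and sweep.

Emit:
drive_tool:
  motion:
    - [0, 0, -4.5, 0, 0, 0]
    - [0, 6, -4.5, 0, 0, 0]
    - [0, 11, -4.5, 0, 0, 0]
    - [8, 11, -4.5, 0, 0, 0]
    - [16, 11, -4.5, 0, 0, 0]
    - [24, 11, -4.5, 0, 0, 0]
    - [32, 11, -4.5, 0, 0, 0]
    - [40, 11, -4.5, 0, 0, 0]
    - [48, 11, -4.5, 0, 0, 0]
    - [56, 11, -4.5, 0, 0, 0]
    - [64, 11, -4.5, 0, 0, 0]
    - [72, 11, -4.5, 0, 0, 0]
    - [76, 11, -4.5, 0, 0, 0]
    - [76, 11, -4.5, 0, 0, 0]
    - [76, 11, -40, 0, 0, 0]
    - [40, 16, -60, 0, 0, 0]
    - [-5, 16, -60, 0, 0, 0]
    - [-46, 16, -60, 0, 0, 0]
    - [-46, 16, -60, 0, 0, 0]

```text
t: 10.85
position: [0.5338, 0.0164, 0.0728]
tool_rot: [[-0.046, 0.999, 0.0], [0.999, 0.046, -0.0], [-0.0, 0.0, -1.0]]
contact_force: [-0.5, 0.3, 0.1]
opening: 0.0075
grasp_force: 0.0
```

```bash
cat > wd.py <<'E'
from h import *
import sys
s=robot.sense();im=robot.capture("wrist");cv2.imwrite("pics/"+sys.argv[1],im[:,:,::-1])
print(s['t'],(s['position']*1000).round(1),s['opening'])
def XY(p): q=p[:2]-[576,40];return np.array([q[0]*.9988+q[1]*.0483,q[1]*.9988-q[0]*.0483]).round(1)
print("TCP XY",XY(s['position']*1000))
g=cv2.cvtColor(im,cv2.COLOR_RGB2GRAY);bl=cv2.medianBlur(g,41)
hsv=cv2.cvtColor(im,cv2.COLOR_RGB2HSV)
for name,m in(("loc",cv2.adaptiveThreshold(g,255,cv2.ADAPTIVE_THRESH_MEAN_C,cv2.THRESH_BINARY_INV,31,14)),):
    m[hsv[:,:,1]>90]=0
    m=cv2.morphologyEx(m,cv2.MORPH_OPEN,np.ones((2,2),np.uint8))
    cs,_=cv2.findContours(m,cv2.RETR_EXTERNAL,cv2.CHAIN_APPROX_NONE)
    for c in cs:
        if cv2.contourArea(c)<25: continue
        r=cv2.minAreaRect(c)
        b=wplane(cv2.boxPoints(r),.048,s);sz=sorted([np.linalg.norm(b[1]-b[0]),np.linalg.norm(b[2]-b[1])])
        if sz[1]<34 and sz[0]>5:
            B=np.array([XY(t) for t in b]);print(name,"px",np.round(r[0]),"XY",B.mean(0).round(1),"size",np.round(sz,1),"X",B[:,0].min(),B[:,0].max(),"Y",B[:,1].min(),B[:,1].max())
E
python3 wd.py w4.png
```

```text
10.85 [533.8  16.4  72.8] 0.00753029411361699
TCP XY [-43.3 -21.5]
loc px [ 16. 400.] XY [-216.8 -136.9] size [ 6.6 25.8] X -228.7 -204.8 Y -146.6 -127.3
loc px [277. 391.] XY [ -46.1 -132.4] size [ 9.4 21.9] X -57.5 -34.7 Y -138.7 -126.2
loc px [533. 392.] XY [ 119.9 -131.5] size [ 6.5 33.7] X 104.5 135.1 Y -143.7 -119.4
loc px [158. 382.] XY [-124.  -124.6] size [ 5.6 18.7] X -132.5 -115.5 Y -133.1 -116.1
loc px [413. 376.] XY [  42.2 -120.6] size [27.7 30.2] X 27.9 56.9 Y -136.8 -104.5
loc px [244. 283.] XY [-66.  -54.4] size [ 9.2 22.7] X -73.1 -59.1 Y -66.7 -42.3
loc px [342. 156.] XY [-10.   22.2] size [23.5 23.6] X -23.5 3.0 Y 8.3 35.9
```

```bash
python3 - <<'E'
from h import *
s=robot.sense();im=cv2.imread("pics/w4.png");g=cv2.cvtColor(im,cv2.COLOR_BGR2GRAY)
# tin region & board-near region rows, print edges coarse ascii
sub=g[0:250:5,215:400:4]
for i,r in enumerate(sub): print(i*5,''.join(" .:-=+*#%@"[9-int(v)*10//256] for v in r))
E
```

```text
0 ==========================+++++++++*+=========-
5 #:::::::::::.:.:::::::::::::.::::.:::::::::::::
10 +::::::::::.....:::.:::::::::::::.:.::::::.::::
15 +:::.::::..:....:...:..::.::.:::.:::.....:..:::
20 +-::::.....:....:::..:.::.:.::::::....::..:::::
25 +-::..:.............:.:.::.:..:.:......:.......
30 +-::..:..............:..:....:................:
35 +-..:......................:..........:....:..:
40 ++:::..........................................
45 ++..........................................:.:
50 ++.........................................:...
55 ++.............................:.............:.
60 ++.............................................
65 ++.............................................
70 ++.............................................
75 ++.............................................
80 ++.............................................
85 ++.............................................
90 ++:............................................
95 ++:............................................
100 ++:............................................
105 ++:.......................
[... 777 characters left out ...]
........................
185 ###::+++--=++#####*+...........................
190 ###+++++++++++*######+++++++=..................
195 ###*++++++++++++######+++++++++++..............
200 ###*+++++++++++++###*+++++++++++++++-..........
205 ###*++++++*+++++++**++++++*++++++++++++........
210 ###**+++++++++++++++++++++*+++*+++++++++-......
215 ####+++*+++++++++++++++*++++++*++++++++++......
220 ####***++++*++++++++++++++++*+**+*++++++.......
225 ####**++**+++*++++**+*+++**++*###**+++++.......
230 ####+****++*+++++++++**+*+++**#%####*++........
235 ####*****+*+++++*+++*+++++++**%########........
240 ####+*****++*+**+*+*++++**+*****#######*++.....
245 ####*****+*+*+++++*****+********+*######+++....
```

```bash
cat >> h.py <<'E'
def XY(p): q=np.atleast_2d(p)[:,:2]-[576,40];return np.c_[q[:,0]*.9988+q[:,1]*.0483,q[:,1]*.9988-q[:,0]*.0483].round(1)
def ascii(g,x0,x1,y0,y1,dx=4,dy=5):
    for i,r in enumerate(g[y0:y1:dy,x0:x1:dx]): print(y0+i*dy,''.join(" .:-=+*#%@"[9-int(v)*10//256] for v in r))
E
python3 - <<'E'
from h import *
s=robot.sense()
print(XY(wplane([(271,168),(282,188),(292,206),(340,225),(352,236),(368,247)],.048,s)).tolist())
t=cv2.imread("pics/c_w3.png")
im=robot.capture("scene");g=cv2.cvtColor(im,cv2.COLOR_RGB2GRAY);ascii(g,280,356,140,190,1,2)
E
```

```text
[[-48.9, 17.2], [-42.9, 6.0], [-37.2, -4.5], [-9.5, -15.9], [-2.3, -22.6], [7.4, -29.4]]
140 #*+========================================-=-==============================
142 %#+==============+++===================--===================================
144 %#++===========+******+++============-=--===================================
146 ##++=========+*************++=====-=--======================================
148 ##*+=======+********************++===------==-==============================
150 ##**++++++***************************++===----==============================
152 ##**++++**###**+==++++*+******************++=====-==========================
154 ####**++++*##+=----====+=+++*******************+++==========================
156 ######******=----:---------=++++********************++++====================
158 ##%%%%###*+=--:::::-----:----======+++*******************++++===============
160 %%%%%%#*+=---::::-::::-:-----------===+=+++********************+++==========
162 %%%#*=--::::::::::-:-::::-:---------------=++++********************++++=====
164 %#*=:.......::::---------:---::::-:
[... 313 characters left out ...]
........:::::::::::--::-:-:::::::::----=====+***++==
174 ....................................::::::::::::::::-:::::::::----++***++===
176 .........................................::::::::::::::--::::::-=+****++====
178 ..............................................::::::::::::::---=+****++=====
180 ...................................................:::::::::-=+****++=======
182 ........................................................:::-=+****++========
184 ..........................................................:-+***++==========
186 ....:-====-::.............................................:=***++===========
188 ..:-=---:--=-:..........................................:-=+**+=============
```

Emit:
drive_tool:
  motion:
    - [0, 0, 40, 0, 0, 0]
    - [0, 0, 53, 0, 0, 0]
    - [0, 0, 55.5, 0, 0, 0]
    - [9, 0, 55.5, 0, 0, 0]
    - [18, 0, 55.5, 0, 0, 0]
    - [28, 0, 55.5, 0, 0, 0]
    - [38, 0, 55.5, 0, 0, 0]
    - [48, 0, 55.5, 0, 0, 0]
    - [58, 0, 55.5, 0, 0, 0]
    - [68, 0, 55.5, 0, 0, 0]
    - [78, 0, 55.5, 0, 0, 0]
    - [88, 0, 55.5, 0, 0, 0]
    - [98, 0, 55.5, 0, 0, 0]
    - [108, 0, 55.5, 0, 0, 0]
    - [116, 0, 55.5, 0, 0, 0]
    - [124, 0, 55.5, 0, 0, 0]
    - [124, 0, 55.5, 0, 0, 0]
    - [120, 0, 5, 0, 0, 0]
    - [70, 33, 0, 0, 0, 0]
    - [20, 33, 0, 0, 0, 0]

```text
t: 13.45
position: [0.5678, 0.039, 0.0738]
tool_rot: [[-0.05, 0.999, 0.003], [0.999, 0.05, -0.0], [-0.0, 0.003, -1.0]]
contact_force: [-0.7, 0.6, -0.6]
opening: 0.0075
grasp_force: 0.0
```

Emit:
drive_tool:
  motion:
    - [0, 0, 0, 0, 0, 0]

```text
t: 13.58
position: [0.5658, 0.0375, 0.0726]
tool_rot: [[-0.045, 0.999, -0.0], [0.999, 0.045, -0.0], [-0.0, -0.0, -1.0]]
contact_force: [0.2, 0.3, 1.0]
opening: 0.0073
grasp_force: 0.0
```

```bash
python3 - <<'E'
from h import *
s=robot.sense();print(s['t'],(s['position']*1000).round(1),XY(s['position']*1000))
im=robot.capture("wrist");g=cv2.cvtColor(im,cv2.COLOR_RGB2GRAY);cv2.imwrite("pics/w5.png",im[:,:,::-1]);ascii(g,120,440,0,310,4,6)
E
```

```text
13.575 [565.8  37.5  72.6] [[-10.3  -2. ]]
0 **+++**+####=--**+%*-=+-------+*--------------------------------------====*#####
6 *+++++*-####=-=#+%#---+-------+*----------:------------------------------=######
12 ++++++*-####*---##----**------+*----------:::--------------------------=-=######
18 *++++++=#####---------=*+=--=+#=----------------------------------------==#####+
24 +++++++=#####-----------##**##------:----:::-::---------------------------#####=
30 ++++++++*####----------------:-----:--::::::::::---:---:-----------------*#####-
36 +++++++++####+---------------:-------:::::::::::::-:---------------------######=
42 ++++++++===============================================+++++++++++++++++++++****
48 ++++++*++:::::::::::::::::::::::::::::::::::::::::::::::::::::::::::::::::::::::
54 +++++++++-::::::::::::::::::::::::::::::::::::::::::::::::::::::::::::::::::::::
60 +++++++++=::::::::::::::::::::::::::::::::::::::::::::::::::::::::::::::::::::::
66 +++++++++=::::::::::::::::::::::::::::::::::::::::::::::::::::::::::::::::::::::
72 ++++++++++::::::::::::::::::::::::::::::::::::::
[... 2643 characters left out ...]
*******:::::::::++++
264 %#%#####%%####********************###%#%%%%@###********************:::::::::+++*
270 #%%%#####%##%%****************%%%@###@#*#%%@###@@%%***************::::::::::++++
276 %#%%###%%%%##%#**************#%@@%###@#****%####@%%%**************::::::::::++**
282 %%%%###%%%%###%*******::*****%%@%####%#****@####%@%%*******:::********:::::-++**
288 #%%%####%%%##%%*******::*****%@@%####@#****%####%@%@*******:-****+++++++:::+++**
294 %%%%####%%%%###*******::****%%@%@####%#****@%###@%@@%*****+-***+========-::+++**
300 %#%%####%%%%%%#*******::***%%@@@@@%##@#****@%#@%@@%%@%****:**+++++++++++=-:++**+
306 %%%%####%%%%#%%#%#****-:**@@@%%@@@@@#@#****@%%@@@@@@@@%***:**++*%#+%%%%%%=-++***
```

Both dropped pieces, ring_b and bar_b, now show in the tin (rows 0–24). Ring_a sits centred ahead of the fingers at (282,190). Next I'll sweep ring_a.

Emit:
drive_tool:
  motion:
    - [1.5, 0, 35, 0, 0, 0]
    - [1.5, 0, 52, 0, 0, 0]
    - [1.5, 0, 54.5, 0, 0, 0]
    - [8, 0, 54.5, 0, 0, 0]
    - [17, 0, 54.5, 0, 0, 0]
    - [26, 0, 55, 0, 0, 0]
    - [35, 0, 55, 0, 0, 0]
    - [44, 0, 55, 0, 0, 0]
    - [53, 0, 55, 0, 0, 0]
    - [62, 0, 55, 0, 0, 0]
    - [71, 0, 55, 0, 0, 0]
    - [80, 0, 55, 0, 0, 0]
    - [88, 0, 55, 0, 0, 0]
    - [96, 0, 55, 0, 0, 0]
    - [104, 0, 55, 0, 0, 0]
    - [104, 0, 55, 0, 0, 0]
    - [100, 0, 5, 0, 0, 0]
    - [50, -20, -10, 0, 0, 0]
    - [0, -38, -10, 0, 0, 0]
    - [-50, -38, -10, 0, 0, 0]

```text
t: 16.12
position: [0.529, -0.0128, 0.0829]
tool_rot: [[-0.049, 0.999, -0.0], [0.999, 0.049, 0.0], [0.0, -0.0, -1.0]]
contact_force: [1.3, 0.5, 0.4]
opening: 0.0073
grasp_force: 0.0
```

Emit:
drive_tool:
  motion:
    - [-36, 0, 0, 0, 0, 0]
    - [-36, 0, 0, 0, 0, 0]
    - [-36, 0, 0, 0, 0, 0]

```text
t: 16.5
position: [0.5317, -0.0469, 0.0826]
tool_rot: [[-0.049, 0.999, -0.0], [0.999, 0.049, 0.0], [0.0, -0.0, -1.0]]
contact_force: [-0.4, -0.0, -0.1]
opening: 0.0073
grasp_force: 0.0
```

```bash
python3 - <<'E'
from h import *
s=robot.sense();print(s['t'],(s['position']*1000).round(1),XY(s['position']*1000))
im=robot.capture("wrist");g=cv2.cvtColor(im,cv2.COLOR_RGB2GRAY);cv2.imwrite("pics/w6.png",im[:,:,::-1]);ascii(g,220,440,60,262,4,6)
E
```

```text
16.5 [531.7 -46.9  82.6] [[-48.4 -84.7]]
60 ++++...................................................
66 ++++...................................................
72 ++++...................................................
78 ++++...................................................
84 ++++...................................................
90 ++++...................................................
96 ++++...................................................
102 ++++...................................................
108 ++++.............................+.....................
114 ++++:...........................*+++...................
120 ++++...........................#+++++++................
126 ++++:...........................*++++++++=.............
132 ++++:.............................:+++++++.............
138 ++++-................................+*++..............
144 ++++=..................................................
150 ++++=.................................................+
156 ++++=................................................++
162 ++++=.....................................
[... 273 characters left out ...]
###*+++++++++=.......................:++
198 #####+++++++++####++++++++++++++--....................:
204 #####++++++++####*+++++++++++++++++=...................
210 #####+++++*++####+++++++++++++++++++++=................
216 #####++++++++++**++++++++++++++++++++++++..............
222 #####**++++++++++++++++++++++++++++++++++..............
228 #####*++++++++++++++++++++++++++++++++++...............
234 #####*+*++*+*++++*+++++++++++++++++++++................
240 #####***++++*+*++++*+++++++++++++++++++++..............
246 %####+*+*++*+*+**++++++*+++++++++++++++++..............
252 #######*********************************---------------
258 #######**###%#****%###******************------:-:-----:
```

```bash
python3 - <<'E'
from h import *
s=robot.sense()
print(XY(wplane([(282,183),(282,200),(280,218),(346,111),(365,126),(376,139)],.048,s)).tolist())
E
```

```text
[[-48.0, -57.4], [-47.9, -67.7], [-49.1, -78.8], [-12.8, -17.0], [-1.8, -25.0], [4.8, -32.1]]
```

Emit:
drive_tool:
  motion:
    - [-6.5, 0, 0, 0, 0, 0]
    - [-6.5, 0, 40, 0, 0, 0]
    - [-6.5, 0, 62, 0, 0, 0]
    - [-6.5, 0, 65.5, 0, 0, 0]
    - [2, 0, 65.5, 0, 0, 0]
    - [12, 0, 65.5, 0, 0, 0]
    - [22, 0, 65.5, 0, 0, 0]
    - [32, 0, 65.5, 0, 0, 0]
    - [42, 0, 65.5, 0, 0, 0]
    - [52, 0, 65.5, 0, 0, 0]
    - [62, 0, 65.5, 0, 0, 0]
    - [72, 0, 65.5, 0, 0, 0]
    - [82, 0, 65.5, 0, 0, 0]
    - [92, 0, 65.5, 0, 0, 0]
    - [102, 0, 65.5, 0, 0, 0]
    - [112, 0, 65.5, 0, 0, 0]
    - [122, 0, 65.5, 0, 0, 0]

```text
t: 18.68
position: [0.5259, 0.0752, 0.0172]
tool_rot: [[-0.049, 0.999, -0.0], [0.999, 0.049, 0.0], [0.0, 0.0, -1.0]]
contact_force: [0.3, 0.0, -0.0]
opening: 0.007
grasp_force: 0.1
```

```bash
python3 - <<'E'
from h import *
s=robot.sense();print(s['t'],(s['position']*1000).round(1),XY(s['position']*1000))
im=robot.capture("wrist");g=cv2.cvtColor(im,cv2.COLOR_RGB2GRAY);cv2.imwrite("pics/w7.png",im[:,:,::-1]);ascii(g,200,400,100,270,4,6)
E
```

```text
18.675 [525.9  75.2  17.2] [[-48.3  37.5]]
100 ++-###-:::::::::::::::::::::::::::::--------------
106 ++-###*:::::::::::::::::::::::::::::::------------
112 ++-###*--:--:::::::::::::::::::-:-:---------------
118 ++=###*:-::::::::::::::::::::::--:----------------
124 ++=+----------------------------------------------
130 ++++++*+++++++++++++++++++++++++++++++++++++++++++
136 ++++-.............................................
142 ++++=.............................................
148 ++++=.............................................
154 ++++=.............................................
160 +++++.............................................
166 +++++.............................................
172 +++++.............................................
178 +++++.............................................
184 +++++.............................................
190 +++++:............................................
196 +++##:..........++++-----.........................
202 #####==++*+++++++++++++++++++++++++++++...........
208 #####+*++++++++*++++++++++++++*+++++++++++*+......
214 #####****++++++++++++++++++*+++++*++++++*++++++-..
220 #####***+******+++*++****#*++++*++++*++++++++++++:
226 #####**+*****++**+*+*+*%%%#++++**+*++**++*+++++++.
232 ######+********+*+**#%%%%#%%++******++*+**+++++++.
238 ######*****++***+*#%#%%#%%#%*****+**+++*+++++++++.
244 ######********+**%##%%%%%##*******+*+***+**+++++..
250 ######***+*******#%%%%%%**+**+*****+++***+**++++..
256 ######**+*****###%#%%%*%###************+***++++...
262 ######********###@#****%###******************+-...
268 ######*****%%%###%#****%###@@%****************+*++
```

Emit:
drive_tool:
  motion:
    - [10, 0, 0, 0, 0, 0]
    - [20, 0, 0, 0, 0, 0]
    - [30, 0, 0, 0, 0, 0]
    - [40, 0, 0, 0, 0, 0]
    - [50, 0, 0, 0, 0, 0]
    - [58, 0, 0, 0, 0, 0]
    - [66, 0, 0, 0, 0, 0]
    - [72, 0, 0, 0, 0, 0]
    - [72, 0, 0, 0, 0, 0]

```text
t: 19.85
position: [0.5224, 0.1467, 0.0172]
tool_rot: [[-0.049, 0.999, 0.0], [0.999, 0.049, 0.0], [0.0, 0.0, -1.0]]
contact_force: [0.4, -0.3, 0.1]
opening: 0.0071
grasp_force: 0.0
```

```bash
python3 - <<'E'
from h import *
s=robot.sense();print(s['t'],(s['position']*1000).round(1),XY(s['position']*1000))
im=robot.capture("wrist");g=cv2.cvtColor(im,cv2.COLOR_RGB2GRAY);cv2.imwrite("pics/w8.png",im[:,:,::-1]);ascii(g,180,480,20,270,4,6)
E
```

```text
19.85 [522.4 146.7  17.2] [[-48.4 109.2]]
20 ++++==================================================+++==++++++==++++++++
26 +++====================================================+==+++++++==++++++++
32 +++===================================================++==++++++===++++++++
38 +++===================================================++==++++++===++++++++
44 +++=====================================================+==+++++===++++++++
50 ++====================================================+===+++++===+++++++++
56 ++========================================================+++++====++++++++
62 +=====================================================+===++++====+++++++++
68 +=========================================================+++++===+=+++++++
74 +========================================================+++++====+++++++++
80 +========================================================+++++====+=+++++++
86 ==========================================================+++====++=+++++++
92 =========================================================+=++====++==++++++
98 ============================
[... 1587 characters left out ...]
*###****##*******##*******#***::::-#+:::::::::::::::::::--:-
224 #########*###***********##*****%##*******##*=---=#++-------::-----:--------
230 #########*##**********%#*#######**********#*#+###+=::::::::::::::::::::::::
236 #########*###********#####%%%#*************+=+++=:::::::::::::::::::::::--:
242 #########*###********#########****************:::::::::::::::::::::::::::::
248 #########*###*************##%#**********************:-:-:::-:--------------
254 #########*###*******#*#****************************************************
260 #########*###*********@#***#%************#*********************************
266 #########*#########***%##*##%***####**######*#*****************************
```

The tin now shows both rings at rows 194–236 and bar_b. A further bar shape is dropping near (280,240). Next I'll turn the tool a quarter so the gripper body keeps clear of the jar, and approach bar_a.

Emit:
drive_tool:
  motion:
    - [0, 0, -30, 0, 0, 0]
    - [-10, 10, -65, 0, 0, -0.17]
    - [-60, 20, -65, 0, 0, -0.35]
    - [-110, 39, -65, 0, 0, -0.52]
    - [-159, 39, -65, 0, 0, -0.7]
    - [-159, 39, -65, 0, 0, -0.87]
    - [-159, 39, -65, 0, 0, -1.05]
    - [-159, 39, -65, 0, 0, -1.22]
    - [-159, 39, -65, 0, 0, -1.4]
    - [-159, 39, -65, 0, 0, -1.57]
    - [-159, 39, -65, 0, 0, -1.57]
    - [-159, 39, -65, 0, 0, -1.57]

```text
t: 21.4
position: [0.5691, -0.0106, 0.0822]
tool_rot: [[-0.999, -0.044, -0.0], [-0.044, 0.999, 0.0], [0.0, 0.0, -1.0]]
contact_force: [0.9, -0.1, 0.2]
opening: 0.007
grasp_force: 0.0
```

```bash
python3 - <<'E'
from h import *
s=robot.sense();print(s['t'],(s['position']*1000).round(1),XY(s['position']*1000),s['tool_rot'].round(3).tolist(),s['qpos'].round(2))
im=robot.capture("wrist");g=cv2.cvtColor(im,cv2.COLOR_RGB2GRAY);cv2.imwrite("pics/w9.png",im[:,:,::-1]);ascii(g,220,560,150,340,4,6)
b=robot.camera_info
E
```

```text
21.4 [569.1 -10.6  82.2] [[ -9.3 -50.3]] [[-0.999, -0.044, -0.0], [-0.044, 0.999, 0.0], [0.0, 0.0, -1.0]] [-0.1   0.53  1.7  -0.    0.91 -1.72]
150 :**+**+*++++++*++++++++++++.....................................................-+#**
156 .............++++++++++++++.....................................................==+%*
162 **+++**+.....*+*++++++++++=.....................................................-=*#*
168 +**+++*+*+*+++++++++++++++=................................................:...:=*##+
174 +++++++++++++++**+*+++++++..................................................:.:##**==
180 +**+++*++++*++++++**++++++.....................................................-=====
186 +*++*+*++++++*+++*+++++++++.................................................:::-=====
192 ++++**+++*++**+++++++++++++..................................................:-====-=
198 +++***++*+*++*+*+++++++++++...............................................:...=======
204 +++++++**+*+**+*++++++++++=...::........................................:....:***-===
210 ++++++*+*++*+*++++***++++++++++++...................
[... 1223 characters left out ...]
***%%###%%%%#..........................................:..=--=========
300 ..*%%%@%%%##%#****%%*%%%%%%%*............................................====-=======
306 .%%%%%%%%%@#%*++=+%#%%@%%%%%%%.......:-*+:..............................:############
312 *%@@@%@@%@@%@+++++@@%%%%%%%%%%%:....%%%%%%%%%:..........................+############
318 %%@%@%%@@%%%@*++++%%%%%%%%%%%%%%%%%%%%%%%%%%%%%#........................#############
324 %%@@@%%@%@@@@@@@@@@%@@%@@%%%%%%%%%%%%%%%%%%%%%%%%%+...................:.#############
330 @@%@%%@@@@@@@@@@@@@@@@@%@%%%@%%%%%%%%%%%%%%%%%%%%%%%%-.............:::::#############
336 @@@%%@@@@@@@@@@@@@%@@@@@@%%@%%%@%%%%%%%%%%%%%%%%%%%%%%%%:......::::::::++++++++++++**
```

```bash
python3 - <<'E'
from h import *
s=robot.sense()
print(XY(wplane([(332,220),(320,240),(308,259),(325,222),(312,248)],.048,s)).tolist())
im=cv2.imread("pics/w9.png");g=cv2.cvtColor(im,cv2.COLOR_BGR2GRAY);ascii(g,296,350,212,262,1,2)
E
```

```text
[[-14.5, -19.5], [-1.7, -26.3], [10.8, -33.4], [-13.3, -23.6], [3.5, -31.1]]
212 *++++*+*++++*++++++++++++++++++++++++++++++++++++++++=
214 *++++*+++++++++++++++++++++++++++++++++++++++++++++++=
216 +++++*+++++++++++++*+++++++++++++++++++++++++++++++++=
218 +++++++*++++++++*+++*+++*+++***++++++++++++++++++++++=
220 ++++++***+***+*++++*+++++++*#####**++++++++++++++++++=
222 ++++++*+*+++*+++*+++++++*+*#########***+++++++++++++=.
224 *++++++**++++*++++++++++**##%###########**++++++++++=.
226 ++++*+**+++*++*++++++++**##%##############*+++++++++=.
228 ++++++++++++++++*++++*+*##################*+++++++++=.
230 +**++++**+++++++++**+**%#################**+++++++++=.
232 *+++++*+++++*+++++++*###################*++++++++++=..
234 *+++*+***+*++++**++*#%#################*+++++++++++=..
236 +++++++*+*+**+++++*#%#################*++++++++++++=..
238 ++++++++++*++++*+*#%#################*+++++++++++++=..
240 ++***+++++++*++**##################**++++++++++++++=..
242 +*++++++++++++**#%################*+++++++++++++++=...
244 +**++++++**++*#%%%###############*+++++++++++++=......
246 +++*++*+*+++*#%%###############*::-------------:......
248 *++++++*+*+*##################+:......................
250 ++*+++**++*#%###############+=:.......................
252 ++++++++++*################*=:........................
254 ++*+++*++++*##############*-..........................
256 ########**+++++**#######*+-...........................
258 ########**+++++++++***##=:............................
260 #########**+++++++++=:.:..............................
```

Emit:
drive_tool:
  motion:
    - [-2, 0, 30, 0, 0, 0]
    - [-2, 0, 52, 0, 0, 0]
    - [-2, 0, 60, 0, 0, 0]
    - [-2, 0, 64, 0, 0, 0]
    - [-2, 6, 64, 0, 0, 0]
    - [-2, 12, 64, 0, 0, 0]
    - [-2, 18, 64, 0, 0, 0]
    - [-2, 24, 64, 0, 0, 0]
    - [-2, 30, 64, 0, 0, 0]
    - [-2, 36, 64, 0, 0, 0]
    - [-2, 42, 64, 0, 0, 0]
    - [-2, 48, 64, 0, 0, 0]
    - [-2, 54, 64, 0, 0, 0]

```text
t: 23.08
position: [0.5685, 0.0439, 0.0182]
tool_rot: [[-0.999, -0.048, -0.0], [-0.048, 0.999, 0.0], [0.0, 0.0, -1.0]]
contact_force: [-0.3, -0.7, -0.4]
opening: 0.0072
grasp_force: 0.0
```

```bash
python3 - <<'E'
from h import *
s=robot.sense();print(s['t'],(s['position']*1000).round(1),XY(s['position']*1000))
im=robot.capture("wrist");g=cv2.cvtColor(im,cv2.COLOR_RGB2GRAY);cv2.imwrite("pics/w10.png",im[:,:,::-1]);ascii(g,260,440,200,310,3,4)
E
```

```text
23.075 [568.5  43.9  18.2] [[-7.3  4.3]]
200 +++++++++++++++++++++++++++++++--...........................
204 ++++++++++++++++++++++++++++++++=...........................
208 ++++++++++++++++++++++++++++++++=...........................
212 ++++++++++++++++++++++++++++++++++..........................
216 ++++++++++++++++++++++++++++++++++..........................
220 +++++++++++++++++++++++++++++++++=..........................
224 +++++++++++++++++++++++++++++++++=..........................
228 +++++++++++++++++++++++++++++++++...........................
232 +++++++++++++++++++++++++++++++++...........................
236 ++++++++++++++++++++++++++++++++++=.........................
240 ++++++++++++++++++++++++++++++++++:.........................
244 ++++++++++++++++++++++++++++++++++.....::...................
248 ++++++++++++++++++++++++++++++++++:::::+++++++..............
252 ++++++++++++++++++++++++++++++++++++++++++++++..............
256 ##*%*+++++%#####%%%%%#++++++++++++++++++++++++..............
260 *#*%*+++++%%####%#%%%#++++++++++++++++++++++++..............
264 *##%*+++++%%#*##%#%#%#*++++++++++++++++++++++...............
268 ###%*+++++%%***#%%%%##+++++++++++++++++++++++...............
272 ###@#+++++@%*##*%%%%%%+++++++++++++++++++++++...............
276 ###@#+++++%@#####%%%%%+++++++++++++++++++++++...............
280 #*%%#+++++%%#####%%%%%*++++++++++++++++++++++...............
284 #*@%#+++++@%*####%%%%%#+++++++++++++++++++++................
288 *#@%#+++++%%#####%%%%@%+++++++++++++++++++++................
292 ##@@#+++++@%###**%%%%%%*++++++++++++++++++++................
296 **%%#+++++%%%***#%%%%%@%++++++++======++++++................
300 **%%#+++++%%#*%%@%%%%%%%%+++++++......=+++..................
304 %*%@*+++++%%#%%%%%%%%%%%%%++++++............................
308 %@%%*+++++@%%%@@%%%@%%%%%%%+++++....%%%%%%%#................
```

Bar_a lies flush against the front finger at columns 308–325. I'll push it past the jar, re-centre, and carry on over the edge.

Emit:
drive_tool:
  motion:
    - [0, 7, 0, 0, 0, 0]
    - [0, 14, 0, 0, 0, 0]
    - [0, 21, 0, 0, 0, 0]
    - [0, 28, 0, 0, 0, 0]
    - [0, 34, 0, 0, 0, 0]
    - [0, 31, 0, 0, 0, 0]
    - [-5, 31, 0, 0, 0, 0]
    - [-5, 34, 0, 0, 0, 0]
    - [-5, 42, 0, 0, 0, 0]
    - [-5, 50, 0, 0, 0, 0]
    - [-5, 58, 0, 0, 0, 0]

```text
t: 24.5
position: [0.5706, 0.1025, 0.0182]
tool_rot: [[-0.999, -0.048, -0.0], [-0.048, 0.999, 0.0], [0.0, 0.0, -1.0]]
contact_force: [-0.6, -0.0, 0.3]
opening: 0.0072
grasp_force: 0.0
```

```bash
python3 - <<'E'
from h import *
s=robot.sense();print(s['t'],(s['position']*1000).round(1),XY(s['position']*1000))
im=robot.capture("wrist");g=cv2.cvtColor(im,cv2.COLOR_RGB2GRAY);cv2.imwrite("pics/w11.png",im[:,:,::-1]);ascii(g,260,440,220,310,3,4)
E
```

```text
24.5 [570.6 102.5  18.2] [[-2.3 62.7]]
220 ++++++++++++++++++++++++++++++++=..:-:::##**++++*=--::::-:--
224 ++++++++++++++++++++++++++++++++:..:::=##+++=--++++:::::-:--
228 ++++++++++++++++++++++++++++++++...::-#*++::::::+*++-::::---
232 ++++++++++++++++++++++++++++++++...::*#++::::::::+#+--:::---
236 +++++++++++++++++++++++++++++++++=.::#++-:::::::-*#++::-----
240 +++++++++++++++++++++++++++++++++.:::#++-:::::::-##++-:-----
244 +++++++++++++++#%%%%%%+++++++++++..*:=*+-::::::-*#*+--:-----
248 +++++++++++++++%%%####*++++++++++++*:-*+*==:-:*###+=-:::----
252 +++++++++++++++%%#####*+++++++++++*+:-:+++######++=:-:--:---
256 ***%*+++++%#***#######*+++++++++++*+::--=++++++++----:------
260 ***%*+++++%%***######%*+++++++++++*=:----:-:=-----:--:------
264 **#@*+++++%%****######++++++++++++*-:::-::::--:------:-:----
268 **#%*+++++%%****%%%%##++++++++++++*::::----:--:---:--:------
272 **#%*+++++%%****%%%%%%++++++++++++*:-:----:---:-------------
276 *##%#+++++%%****#@%%%%++++++++++++*:--------------:-:-------
280 **%%#+++++%%****#%%%%@*+++++++++++*-------------------------
284 **%%#+++++@%*****%%%%%#+++++++++++*-:---------------:-------
288 **%%*+++++%%#****%%%%%%+++++++++++*-------------------------
292 #*@%#+++++@%#****%@%%%%*++++++++++-----------:--------------
296 **%%#+++++@%%***##%%%%%%++++++++==--------------------------
300 **%%#+++++%%#*%%%%%%%%%%#+++++++++--------------------------
304 %*%%*+++++@%#%%%%%%%%%%%%%++++++.=--------------------------
308 %%%@*+++++%%%%%%%%%%%%%%%%%+++++.---%%%%%%%#----------------
```

Emit:
drive_tool:
  motion:
    - [0, 8, 0, 0, 0, 0]
    - [0, 16, 0, 0, 0, 0]
    - [0, 24, 0, 0, 0, 0]
    - [0, 32, 0, 0, 0, 0]
    - [0, 40, 0, 0, 0, 0]
    - [0, 45, 0, 0, 0, 0]
    - [0, 45, 0, 0, 0, 0]
    - [0, 40, -40, 0, 0, 0]
    - [0, 20, -95, 0, 0, 0]
    - [0, 0, -150, 0, 0, 0]
    - [60, -40, -180, 0, 0, 0]
    - [120, -90, -180, 0, 0, 0]
    - [140, -150, -180, 0, 0, 0]
    - [140, -210, -180, 0, 0, 0]
    - [140, -270, -180, 0, 0, 0]
    - [140, -320, -180, 0, 0, 0]
    - [140, -320, -180, 0, 0, 0]
    - [140, -320, -180, 0, 0, 0]

```text
t: 26.8
position: [0.446, -0.2247, 0.198]
tool_rot: [[-0.999, -0.047, -0.0], [-0.047, 0.999, 0.0], [0.0, 0.0, -1.0]]
contact_force: [0.2, 0.4, 0.7]
opening: 0.0071
grasp_force: 0.0
```

```bash
python3 scan.py top3.png; python3 - <<'E'
from h import *
print(robot.sense()['t'])
a=cv2.imread("pics/top3.png");im=robot.capture("scene");b=cv2.resize(im[130:290,200:370,::-1],None,fx=2,fy=2,interpolation=cv2.INTER_CUBIC)
t=robot.capture("top")[160:250,165:325,::-1];t=cv2.resize(t,None,fx=2.8,fy=2.8,interpolation=cv2.INTER_CUBIC)
h=max(b.shape[0],t.shape[0]);m=np.zeros((h,b.shape[1]+t.shape[1],3),np.uint8);m[:b.shape[0],:b.shape[1]]=b;m[:t.shape[0],b.shape[1]:]=t
print(m.shape);cv2.imwrite("pics/fin.png",m)
E
```

```text
white [265. 199.] [ 75. 102.] 85.86532592773438
[[645.0, 147.0, 43.0], [655.0, -57.0, 43.0], [506.0, -63.0, 43.0], [497.0, 138.0, 43.0]]
dark [219.  241.5] xy [494.2 133.2] size [43.  5.] x [489. 500.] y [111. 155.]
dark [204.2 235.6] xy [506.4 161.8] size [ 8. 25.] x [498. 515.] y [149. 175.]
dark [210.4 227.7] xy [521.4 149.6] size [24. 41.] x [501. 542.] y [126. 173.]
dark [205.8 207.3] xy [561.7 158.3] size [23. 25.] x [545. 579.] y [141. 175.]
dark [215. 200.] xy [575.5 140. ] size [ 4. 20.] x [566. 585.] y [138. 142.]
dark [195.7 206.2] xy [564.3 178. ] size [ 79. 147.] x [491. 639.] y [136. 221.]
dark [289.5 169.5] xy [632.4  -7.8] size [38. 38.] x [613. 652.] y [-27.  11.]
26.85
(320, 788, 3)
```

View pics/fin.png

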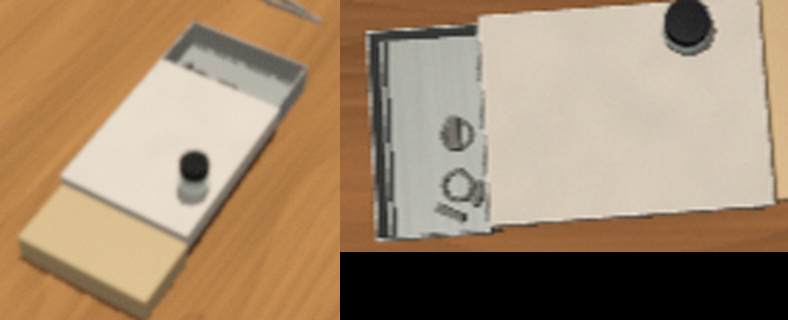

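All five pieces appear in the tin and the board is clear. One bar, near the tin's board-side wall at montage px (478,193), needs a closer numeric check before I hand in.

Emit:
drive_tool:
  motion:
    - [-131, 360, 0, 0, 0, 0]
    - [-131, 360, 0, 0, 0, 0]
    - [-131, 360, 0, 0, 0, 0]
    - [-131, 360, 0, 0, 0, 0]
    - [-131, 360, 0, 0, 0, 0]
    - [-131, 360, 0, 0, 0, 0]
    - [-131, 360, 0, 0, 0, 0]
    - [-131, 360, 0, 0, 0, 0]
    - [-131, 360, 0, 0, 0, 0]
    - [-131, 360, 0, 0, 0, 0]

```text
t: 28.2
position: [0.5597, 0.1402, 0.1984]
tool_rot: [[-0.999, -0.047, 0.0], [-0.047, 0.999, -0.0], [-0.0, -0.0, -1.0]]
contact_force: [-0.8, 0.2, 0.4]
opening: 0.0073
grasp_force: 0.0
```

```bash
python3 - <<'E'
from h import *
s=robot.sense();print(s['t'],(s['position']*1000).round(1),XY(s['position']*1000))
im=robot.capture("wrist");g=cv2.cvtColor(im,cv2.COLOR_RGB2GRAY);cv2.imwrite("pics/w12.png",im[:,:,::-1]);ascii(g,230,350,110,256,1,2)
E
```

```text
28.2 [559.7 140.2 198.4] [[-11.4 100.9]]
110 +++++++++++*#############################*++*****+----------------------------------------------------------------------
112 ++++++++++++##############################**+*#*++--::::::-=::::::::::::::::::::::::::::::::::::::::::::::::::::::::::::
114 ************#############*#####*##########*#**#**+--:::::::::::::::::::::::::::::::::::.::::::::::::::::::::::::::::::::
116 ..............:++++++++++++++++++++++++++++++++**+--::::::::::::::::::::::::::::::::::::::.:::::::::::::::::::::::::::::
118 ..............:++++++++++++++++++++++++++++++++**+--::::::::::::::::::::::::::::::::::::.::.::::::::::::::::::::::::::::
120 ..............:++++++++++++++++++++++++++++++++**+--:::::::::::::::::::+*#*==:::::::::::::..::::::::::::::::::::::::::::
122 ..............:++++++++++++++++++++++++++++++++*#+--::::::::::::::::::-*#*======-:::::::::::::::::::::::::::::::::::::::
124 ..............:++++++++++++++++++++++++++++++++*#+--::::::::::::::::::-*+++++=======-:::::::::::::::::::::::::::::::::::
126 ..............:++++++++++++++++++++++++++++++++*#+--:::
[... 7365 characters left out ...]
...++------------------------------------------------------------------***+
246 ...............................................:++------------------------------------------------------------------***+
248 ...............................................:++------------------------------------------------------------------====
250 ...............................................:++=+***###********************+***********#######**#****#*+******+****+*
252 ................................................=+=+###****#*#*##**################*###*####*##*#####**####*##########*#
254 ................................................=+=+###*#####*################*############*#*#*########**##########**##
```

```bash
python3 -c "
from workcell import robot
print(robot.hand_in())"
```

```text
the job is handed in; nothing more can be done
None
```

I swept all five pieces over the board's edge into the tin, seen there in the last camera views; none fell on the bench, and the job was handed in at about 28 s.

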